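Hold the self-closing bedside drawer open at its pin

TASK

Unlock the bedside box by sliding the black-gripped catch on its top all the way to the open end, clear of the drawer; then pull the self-closing drawer out until its front face is level with the steel pin standing beside it. The spring shuts the drawer if you let go, so finish while still holding it, with the drawer still at the pin for the guest to reach in, and leave the mug, book, phone and clock where they are.

Things in the scene. Friction and masses are not known exactly. Their poses are not given: they have to be found in the camera images.
- console: Fixed wooden box. Origin: on the work surface below the middle of the shut drawer's face. +x into the box, drawer comes out to -x, +y to the catch's open end; yaw -0.15 to 0.25. Box: x 0 to 200, y -105 to 205 mm, flat top at z 98. Base board 8 thick: x -180 to 200, y -115 to 210. The catch's track lies on the top: x 11 to 49, y 35 to 165, up to z 106 mm.
- catch (a joint): Sliding catch on the box's top at the front, m: 0 locked, 0.080 open end, along the box's +y. Starts at 0 to 0.020. Friction 1.5 N; stays where left. Its steel tongue (24 mm wide, at the grip's y) hangs in front of the drawer, x -10 to -4, down to z 62 mm, and blocks it until the catch is past about 0.04.
- catch_grip (a point): Centre of the top of the catch's black upright grip block, 26 mm (box x) by 20 mm (box y), from z 111 to z 143 mm; in the box's frame at x 30, y 60 + catch travel, z 143 mm. Grip it from above across the 20 mm, or push it. Under it is a 24 mm wide steel plate, z 107 to 112 mm.
- drawer (a joint): The drawer, m pulled out: 0 shut, 0.160 end stop, along the box's -x. A spring pulls it shut: 3.5 N when shut, 0.7 N more per 10 mm (about 11 N at 0.110), plus 0.5 N friction. Starts shut. 170 mm wide; front panel from z 12 to 84 mm.
- drawer_front (a point): Middle of the outer face of the drawer's front panel, 48 mm above the work surface; moves with the drawer. Axes as the box's.
- handle (a point): Middle of the drawer's steel bar handle, moves with the drawer. Bar 12 mm thick, 112 mm long along the box's y, centred 45 mm in front of the drawer's face (39 mm clear gap), 68 mm above the work surface, on two 10 mm posts 45 mm either side of its middle. Pinch or hook it from above. Axes as the box's.
- mark: Upright steel pin fixed on the base board: 12 mm thick, 60 tall, foot 20 wide. Origin: centre of its underside, z 8 mm; in the box's frame y -100 mm (15 mm beside the drawer) and x -65 to -110 mm. Axes as the box's. Drawer at the mark: drawer_front and pin axis at the same box x, i.e. joint drawer = pin's distance in front of the shut face.
- mug: Bystander: white mug, 82 mm wide, 100 mm tall, on the work surface left of the box; origin at its underside. Leave alone.
- book: Bystander: book lying flat, 137 x 203 x 28 mm, on the work surface right of the box; origin at its underside. Leave alone.
- phone: Bystander: black phone lying on the book, 72 x 148 x 9 mm; origin at its underside. Leave alone.
- clock: Bystander: grey bedside clock, 45 x 120 x 65 mm, standing on the rear of the box's top, its underside (origin) 98 mm above the work surface, top at 163 mm. Leave alone.

How it is judged:
On the way:
1. the catch is slid to its open end while the drawer is still shut (value of joint catch above 0.07 m and value of joint drawer below 0.012 m), for 0.2 s.
At the end, for the whole second after the job is handed in: The drawer's front face is within 8 mm of the pin's axis (along the drawer's travel) and still (under 10 mm/s), held there by the fingers (more than 2 N), and the catch is still within 10 mm of its open end (x of drawer_front in the frame of mark between -0.008 and 0.008 m and velocity of joint drawer between -0.01 and 0.01 m/s and contact force between the fingers and drawer above 2 N and value of joint catch above 0.07 m); the arm keeps its last pose, push and grip.
It fails at once if the mug is moved by more than 30 mm (distance of mug from where it was at the start of the episode above 0.03 m).
It fails at once if the book is moved by more than 30 mm (distance of book from where it was at the start of the episode above 0.03 m).
It fails at once if the phone is moved by more than 30 mm (distance of phone from where it was at the start of the episode above 0.03 m).
It fails at once if the clock is moved by more than 30 mm (distance of clock from where it was at the start of the episode above 0.03 m).
It also fails if it takes over 45 s, if anything falls off the work surface, if the arm or the gripper's body presses on something with over 40 N, if the wrist force passes 120 N, or if a joint passes its speed limit or range.

ROBOT

A 7-joint arm with a two-finger parallel gripper is mounted at the origin on the work surface. World frame = base frame: x ahead of the robot, y to its left, z up, the work surface at z = 0. Lengths are in m, angles in rad, forces in N, time in s.
With the tool pointing down it reaches from about 0.4 to 0.85 m from the base axis. Payload 4.5 kg.
Tool frame: the origin (TCP) lies on the centre line of the jaws, within the pads' length; the fingertips stand 11 mm ahead of it and the grasp point (between the pads) lies 8 mm behind it; z points along the fingers, y is the line along which they close (so a half turn about z gives the same grasp; the last joint's range is limited). The gripper opens to 85 mm and grips with 20 to 120 N. Pads are 22 mm wide; open, the fingers measure 114 mm over their backs; the gripper's body (76 mm by 85 mm) begins 54 mm behind the grasp point. The pads swing forward as they close: fully open they stand 13 mm farther back than shut.
Start: joints at [1.203, 0.689, -0.195, 1.565, 0.157, 0.902, -0.215], TCP at [0.244, -0.575, 0.207] pointing down, gripper open.
Joint ranges: [-3.01, 3.01], [-0.46, 2.08], [-1.47, 1.51], [0.13, 2.56], [-1, 4.14], [0.04, 2.09], [-2.66, 2.66]. Speed limits (rad/s): [2.57, 2.57, 3.14, 3.14, 3.14, 3.14, 3.14].

INTERFACE

Orientations are given as a unit quaternion [x, y, z, w].
In Python, from rig import r, read_camera gives the robot as it stands.
- The arm moves only by the tool play_rows, never from a script. Its argument "commands" is a list of rows, each a list of 5 numbers: the closure, from 0 (fully open) to 1 (shut), then the shift along the tool's x, y, z in m, then the turn about the tool's z in degrees. A call has 1 to 5 rows; each row shifts and turns the commanded pose from where the row before left it, along the tool's axes as they then stand; what a row does not reach is not made up. A row lasts 1/12 s, in which the tool goes at most 41.7 mm and 7.16 degrees, less where a joint would pass 70% of its speed; a pose out of reach is approached as far as the arm can. A call with a gripper value outside its range is refused whole. The fingers move at their own pace and stop on an object; "force" is the grip in N (left out, the last holds). Time passes only in rows, so rows that do not move let the fingers close. It gives the time, the measured TCP pose, the force, the opening and the grip force at its end, in the units of the state.
- r.get_state(): the state, without advancing time (a new reading comes with each control period).
- read_camera(name): name is "side" or "top" or "wrist"; returns a dict with "frame" (384x512x3 uint8, blue, green, red), "fx", "fy", "cx", "cy" (pixels), "cam_to_world" (4x4, takes a point from camera to world coordinates); the wrist camera has in their place "mount" (4x4, takes a point from camera to tool coordinates, whose origin is the TCP and whose axes are the flange's). Camera axes: x right, y up, looking along -z (the intrinsics and any distortion apply to the point x, -y, -z); pixel columns grow to the right and rows downward; lengths in m; the calibration is good to about 2 mm. The wrist camera is an equidistant fisheye: a pixel r from the principal point sees the ray r / f radians off the axis. A picture is of the moment at which its call begins: read the wrist's pose just before it. There is no depth.
- r.hand_in(): hands the job in; it is judged then, once.
The state is a dict: "clock": time; "qpos": joint angles; "qd": joint speeds; "effort": joint torques, N m; "tool_pos": TCP position; "ee_rot": TCP orientation; "ft_force": force on the tool from outside, world axes, zero at the start; "torque": the same for the moment, N m; "finger_gap": opening from 0.0 (shut) to 1.0 (fully open); "gripper_force": force on a finger pad.
Only numpy, scipy, OpenCV 4.12 (cv2) and the standard library are available. Lean on these libraries where they do the work, as an engineer would, in place of code of your own. Each camera call takes 0.05 s, during which the arm holds its last target. There are 200 camera calls.

## Working session

There is one attempt and no reset: what is moved stays moved. The work goes in short steps, Python scripts to look and compute and a tool call to move; the robot and the scene stay as the last step left them, time stands still between calls to the robot, and variables do not carry over. Pictures are saved under pics/ and viewed, at most 10 in all, crops included, and the job is handed in when it is done.

Besides the shell and the picture viewer there is one more tool, called after "Call:" as name([rows], argument=value, ...), one row to a line, values as JSON. play_rows: Moves the arm, as the interface text tells. Its arguments: {"type":"object","properties":{"commands":{"type":"array"},"force":{"type":"number"}},"required":["commands"]}

```bash
ls; mkdir -p pics; python3 - <<'E'
from rig import r, read_camera
import cv2
s=r.get_state(); print({k:s[k] for k in ('clock','tool_pos','ee_rot','finger_gap')})
for n in('side','top'):
    c=read_camera(n); cv2.imwrite(f'pics/{n}0.png',c['frame']); print(n,c['fx'],c['fy'],c['cx'],c['cy'],c['cam_to_world'], [k for k in c])
E
```

```text
pics
{'clock': 0.0, 'tool_pos': array([ 0.24412631, -0.57459037,  0.20596837]), 'ee_rot': array([ 9.79873390e-01,  1.99617801e-01, -2.38824295e-04, -9.03544356e-04]), 'finger_gap': 1.0022662457869511}
side 371.2099830388052 371.2099830388052 254.9896213851485 193.26377043870212 [[-0.85756463  0.39861774 -0.32509506  0.2931127 ]
 [-0.51407966 -0.68564809  0.51537248  0.5130528 ]
 [-0.0174642   0.60908997  0.79290883  0.93284481]
 [ 0.          0.          0.          1.        ]] ['frame', 'fx', 'fy', 'cx', 'cy', 'cam_to_world']
top 496.8645699736185 496.8645699736185 252.29301740681854 186.89205691852254 [[-6.84010195e-03  9.88945178e-01 -1.48123757e-01  3.36927494e-01]
 [-9.99976585e-01 -6.73388364e-03  1.21857583e-03 -5.33917135e-02]
 [ 2.07656550e-04  1.48128623e-01  9.88968082e-01  1.92662783e+00]
 [ 0.00000000e+00  0.00000000e+00  0.00000000e+00  1.00000000e+00]] ['frame', 'fx', 'fy', 'cx', 'cy', 'cam_to_world']
```

View pics/top0.png

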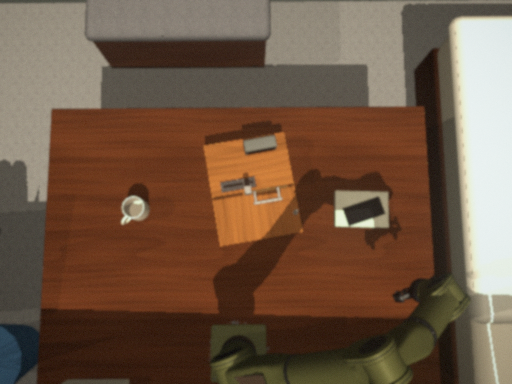

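View pics/side0.png

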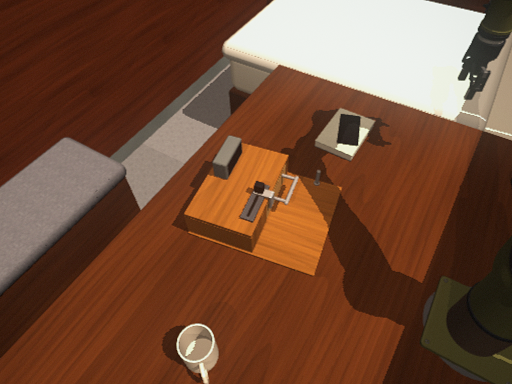

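The top view shows the box at about (250,190), the handle at (268,196), the grip near (249,184), the mug at (134,208) and the book at (362,210). In the side view the handle is at (290,188), the grip at (260,188) and the pin at (318,177). Next I'll enlarge crops of both.

```bash
python3 - <<'E'
import cv2
a=cv2.imread('pics/top0.png')[125:255,195:310]; b=cv2.imread('pics/side0.png')[130:280,180:350]
cv2.imwrite('pics/topc.png',cv2.resize(a,None,fx=4.5,fy=4.5,interpolation=2)); cv2.imwrite('pics/sidec.png',cv2.resize(b,None,fx=4,fy=4,interpolation=2)[:600])
E
```

```text
(no output)
```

View pics/topc.png

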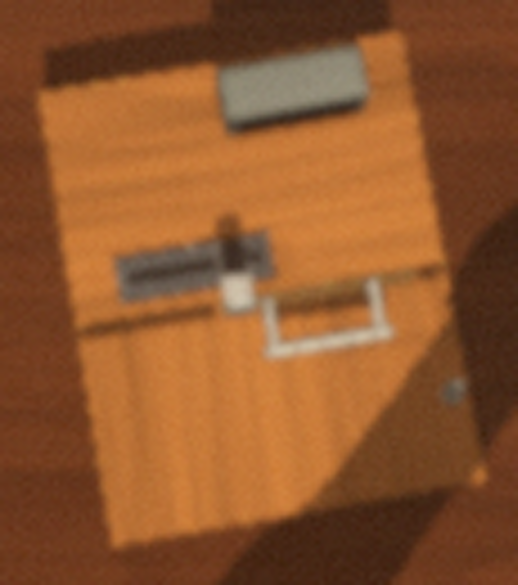

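View pics/sidec.png

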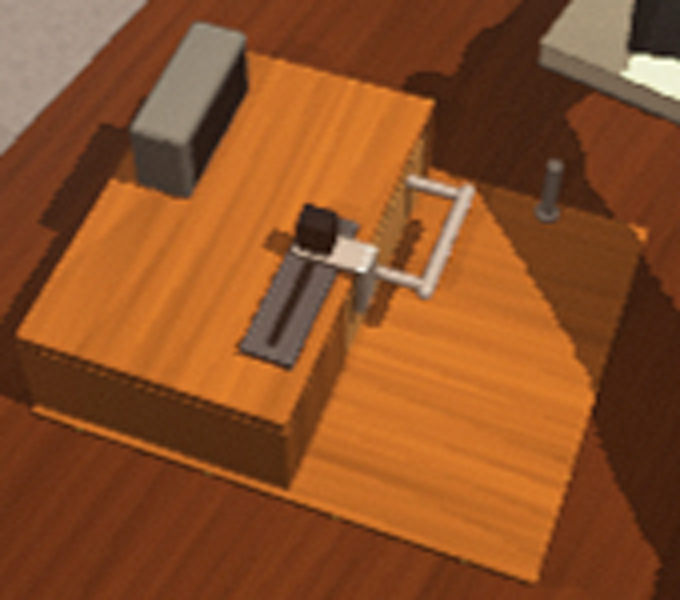

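The crops show every corner of the box and base, both handle ends, the grip and the pin. I'll cast these pixels onto their known heights and fit a 2D pose.

```bash
cat > h.py <<'E'
import numpy as np
def ray(c,u,v):
    T=c['cam_to_world']; d=T[:3,:3]@np.array([(u-c['cx'])/c['fx'],-(v-c['cy'])/c['fy'],-1]); return T[:3,3],d
def cast(c,u,v,z):
    o,d=ray(c,u,v); return (o+d*(z-o[2])/d[2])[:2]
E
python3 - <<'E'
import numpy as np
from h import *
from rig import read_camera
from scipy.spatial.transform import Rotation as R
C={'t':(read_camera('top'),4.5,195,125),'s':(read_camera('side'),4,180,130)}
def P(k,u,v,z):
    c,f,a,b=C[k]; return cast(c,(u+.5)/f-.5+a,(v+.5)/f-.5+b,z)
pts=[('t',40,92,.098,200,205),('t',404,35,.098,200,-105),('t',444,265,.098,0,-105),('t',80,330,.098,0,205),('t',112,547,.008,-180,210),('t',485,482,.008,-180,-115),
('t',275,352,.074,-45,52),('t',388,334,.074,-45,-52),
('s',288,425,.098,0,205),('s',20,335,.098,200,205),('s',433,100,.098,0,-105),('s',538,580,.008,-180,210),('s',645,235,.008,-180,-115),('s',425,290,.074,-45,52),('s',468,190,.074,-45,-52)]
W=np.array([P(*p[:4]) for p in pts]); B=np.array([p[4:] for p in pts])/1000
w0,b0=W.mean(0),B.mean(0)
rot,_=R.align_vectors(np.c_[W-w0,0*W[:,:1]],np.c_[B-b0,0*W[:,:1]]); yaw=rot.as_euler('xyz')[2]
M=rot.as_matrix()[:2,:2]; t=w0-M@b0
print('yaw',yaw,'org',t); 
for p,e in zip(pts,(W-(B@M.T+t))@M): print(p[0],p[4:],(e*1000).round(1))
for n,a in dict(pinT=('t',453,386,.068),pinS=('s',555,163,.068),footS=('s',546,214,.010),gripS=('s',320,213,.143),gripT=('t',230,224,.143),plateT=('t',238,292,.112)).items(): print(n,((P(*a)-t)@M*1000).round(1))
np.savez('pose.npz',yaw=yaw,t=t)
E
```

```text
yaw 0.16290849660769657 org [ 0.60545015 -0.10628243]
t (200, 205) [ 1.7 -1.6]
t (200, -105) [-1.5 -0.8]
t (0, -105) [0.3 1.5]
t (0, 205) [-2.4 -3. ]
t (-180, 210) [ 1.4 -0.4]
t (-180, -115) [2.1 1.1]
t (-45, 52) [ 0.3 -6. ]
t (-45, -52) [-0.8  2.5]
s (0, 205) [-1.4 -0.8]
s (200, 205) [-3.7 -1.3]
s (0, -105) [2.6 0.5]
s (-180, 210) [-0.6 -3.5]
s (-180, -115) [2.5 7.5]
s (-45, 52) [-0.2  0.1]
s (-45, -52) [-0.5  4.3]
pinT [-97.3 -95.7]
pinS [ -98.4 -102.1]
footS [-99.  -98.8]
gripS [29.9 64.8]
gripT [56.3 66.1]
plateT [ 4.8 68.5]
```

Call:
play_rows([
  [1, 0.035, -0.02, 0, -7],
  [1, 0.037, -0.015, 0, -7],
  [1, 0.038, -0.01, 0, -7],
  [1, 0.039, -0.006, 0, -7],
  [1, 0.04, -0.001, 0, -7],
], force=60)

```text
clock: 0.62
tool_pos: [0.3666, -0.4161, 0.2068]
ee_rot: [0.873, 0.487, -0.0, 0.0]
ft_force: [0.5, -0.0, -0.4]
finger_gap: 0.298
gripper_force: 0.0
```

Call:
play_rows([
  [1, 0.04, 0.004, 0, -7],
  [1, 0.039, 0.009, 0, -7],
  [1, 0.038, 0.013, 0, -7],
  [1, 0.036, 0.018, 0, -7],
  [1, 0.034, 0.022, 0, -7],
])

```text
clock: 1.03
tool_pos: [0.4888, -0.2564, 0.2068]
ee_rot: [0.686, 0.727, -0.0, 0.0]
ft_force: [0.2, -0.9, -0.0]
finger_gap: 0.002
gripper_force: 0.0
```

```bash
cat >> h.py <<'E'
from scipy.spatial.transform import Rotation as R
p=np.load('pose.npz') if __import__('os').path.exists('pose.npz') else None
def status(target=None):
    from rig import r
    s=r.get_state(); Rm=R.from_quat(s['ee_rot']).as_matrix(); yaw=float(p['yaw']); c,n=np.cos(yaw),np.sin(yaw)
    Q=np.array([[c,-n,0],[n,c,0],[0,0,1]]); o=np.r_[p['t'],0]
    a=Q.T@(s['tool_pos']-o); Y=Q.T@Rm
    print('t',s['clock'],'box mm',(a*1000).round(1),'turn err deg',np.degrees(np.arctan2(Y[1,0],Y[0,0])).round(1)-90,'gap',s['finger_gap'],'gf',s['gripper_force'],'F box',(Q.T@s['ft_force']).round(1))
    if target is not None: print('tool delta mm',(Rm.T@Q@(np.array(target)-a*1000)).round(1))
    print('q',s['qpos'].round(2))
E
python3 -c "
from h import *
status([30,28,160])"
```

```text
t 1.0333 box mm [-139.4 -129.2  206.8] turn err deg -6.0 gap 0.001763355112846908 gf 0.0 F box [ 0.1 -0.9 -0. ]
tool delta mm [174.1 152.1  46.8]
q [ 0.71  0.63 -0.52  1.78  0.4   0.84  0.06]
```

Call:
play_rows([
  [1, 0, 0, 0, -6],
  [1, 0.028, 0.03, 0, 0],
  [1, 0.028, 0.03, 0, 0],
  [1, 0.028, 0.03, 0, 0],
  [1, 0.028, 0.03, 0, 0],
])

```text
clock: 1.45
tool_pos: [0.5898, -0.1272, 0.2067]
ee_rot: [0.65, 0.76, -0.0, -0.0]
ft_force: [-0.0, -0.6, 0.5]
finger_gap: -0.0
gripper_force: 0.0
```

Call:
play_rows([
  [1, 0.022, 0.025, 0.015, 0],
  [1, 0.022, 0.024, 0.015, 0],
  [1, 0, 0, 0.01, 0],
  [1, 0, 0, 0, 0],
  [1, 0, 0, 0, 0],
])

```text
clock: 1.87
tool_pos: [0.6295, -0.0782, 0.166]
ee_rot: [0.649, 0.76, -0.001, -0.001]
ft_force: [0.4, -0.2, 0.8]
finger_gap: -0.001
gripper_force: 0.0
```

```bash
python3 -c "
from h import *
status([30,28,133])
from rig import read_camera
import cv2
a=read_camera('side')['frame'][110:260,160:360]
cv2.imwrite('pics/s1.png',cv2.resize(a,None,fx=3.5,fy=3.5,interpolation=2))"
```

```text
t 1.8667 box mm [ 28.2  23.8 166. ] turn err deg -0.29999999999999716 gap -0.0011195463315844887 gf 0.0 F box [ 0.3 -0.3  0.8]
tool delta mm [ 4.3  1.8 32.9]
q [ 0.31  0.78 -0.49  1.56  0.44  0.91 -0.17]
```

View pics/s1.png

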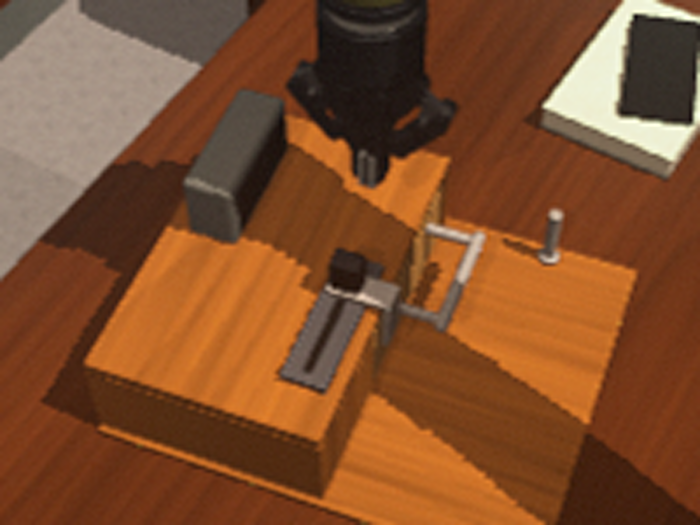

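The closed fingers are just beyond the grip, on its locked side, at about (370,180), and clear of the clock. I'll lower them and push.

Call:
play_rows([
  [1, 0, 0.002, 0.016, 0],
  [1, 0, 0, 0.017, 0],
  [1, 0.005, 0, 0, 0],
  [1, 0.01, 0, 0, 0],
  [1, 0.01, 0, 0, 0],
])

```text
clock: 2.33
tool_pos: [0.6289, -0.0523, 0.1351]
ee_rot: [0.65, 0.76, 0.001, 0.001]
ft_force: [0.4, 0.7, 0.3]
finger_gap: -0.001
gripper_force: 0.0
```

Call:
play_rows([
  [1, 0.012, 0, 0, 0],
  [1, 0.012, 0, 0, 0],
  [1, 0.012, 0, 0, 0],
  [1, 0.01, 0, 0, 0],
  [1, 0.01, 0, 0, 0],
])

```text
clock: 2.75
tool_pos: [0.6197, 0.0048, 0.1341]
ee_rot: [0.649, 0.761, 0.0, 0.0]
ft_force: [-0.4, 0.7, -0.2]
finger_gap: -0.001
gripper_force: 0.0
```

Call:
play_rows([
  [1, 0.005, 0, 0, 0],
  [1, 0.003, 0, 0, 0],
  [1, 0.002, 0, 0, 0],
  [1, 0, 0, 0, 0],
  [1, 0, 0, 0, 0],
])

```text
clock: 3.17
tool_pos: [0.6183, 0.0121, 0.1337]
ee_rot: [0.65, 0.76, -0.0, 0.0]
ft_force: [-0.0, -0.8, -0.4]
finger_gap: -0.002
gripper_force: 0.0
```

```bash
python3 -c "
from h import *
status([30,119,133])"
```

```text
t 3.1667 box mm [ 31.9 114.8 133.7] turn err deg -0.4000000000000057 gap -0.002408154244827383 gf 0.0 F box [-0.2 -0.8 -0.4]
tool delta mm [ 4.2 -1.9  0.7]
q [ 0.16  0.8  -0.46  1.65  0.46  0.8  -0.34]
```

Call:
play_rows([
  [1, 0.002, 0, 0, 0],
  [1, 0.001, 0, 0, 0],
  [1, 0.001, 0, 0, 0],
  [1, 0, 0, 0, 0],
  [1, 0, 0, 0, 0],
])

```text
clock: 3.58
tool_pos: [0.6176, 0.0169, 0.1338]
ee_rot: [0.649, 0.761, 0.0, 0.0]
ft_force: [0.4, -0.6, -0.6]
finger_gap: -0.002
gripper_force: 0.0
```

Call:
play_rows([
  [1, 0.002, 0, 0, 0],
  [1, 0, 0, 0, 0],
  [1, 0.001, 0, 0, 0],
  [1, 0, 0, 0, 0],
  [1, 0, 0, 0, 0],
])

```text
clock: 4.0
tool_pos: [0.6171, 0.0199, 0.1338]
ee_rot: [0.649, 0.761, -0.0, 0.0]
ft_force: [0.1, -1.1, -0.3]
finger_gap: -0.001
gripper_force: 0.0
```

```bash
python3 -c "
from h import *
status([30,119,133])
from rig import read_camera
import cv2
a=read_camera('side')['frame'][110:260,160:360]
cv2.imwrite('pics/s2.png',cv2.resize(a,None,fx=3.5,fy=3.5,interpolation=2))"
```

```text
t 4.0 box mm [ 32.  122.7 133.8] turn err deg -0.29999999999999716 gap -0.0013193637483871236 gf 0.0 F box [-0.1 -1.1 -0.3]
tool delta mm [-3.7 -2.   0.8]
q [ 0.14  0.8  -0.46  1.65  0.45  0.8  -0.36]
```

View pics/s2.png

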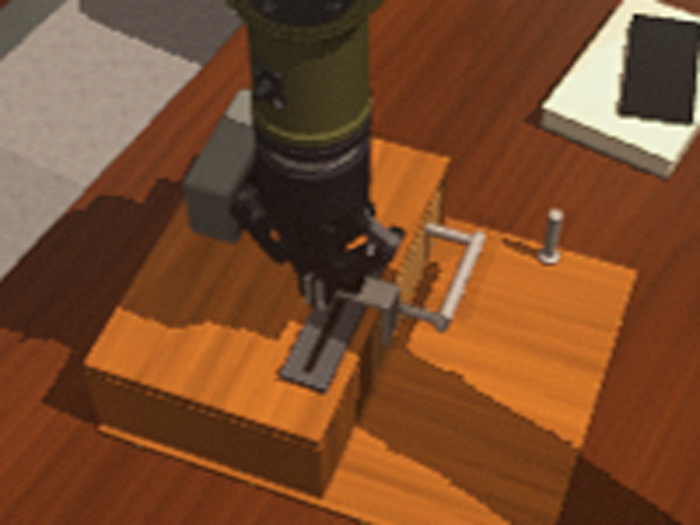

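The fingertips show at about (315,295), but the steel plate is still at about (378,292), so the catch hasn't moved. I'll project the TCP to see where the tool really is.

```bash
python3 - <<'E'
from h import *
from rig import r,read_camera
import cv2
s=r.get_state(); tp=s['tool_pos']; Rm=R.from_quat(s['ee_rot']).as_matrix()
print(tp,Rm.round(3))
yaw=float(p['yaw']);c,n=np.cos(yaw),np.sin(yaw);Q=np.array([[c,-n,0],[n,c,0],[0,0,1]])
def proj(c,X):
    T=np.linalg.inv(c['cam_to_world']);q=T[:3,:3]@X+T[:3,3]; return np.array([c['cx']-c['fx']*q[0]/q[2],c['cy']+c['fy']*q[1]/q[2]])
out=[]
for n_,f,o in(('side',3.5,(160,110)),('top',4.5,(195,125))):
    cam=read_camera(n_); im=cam['frame']
    w,h=(200,150) if n_=='side' else (115,130)
    im=cv2.resize(im[o[1]:o[1]+h,o[0]:o[0]+w],None,fx=f,fy=f,interpolation=2)
    for X,col in((tp+Rm[:,2]*.011,(0,0,255)),(Q@np.array([.03,.066,.143])+np.r_[p['t'],0],(0,255,0)),(Q@np.array([.03,.14,.143])+np.r_[p['t'],0],(255,255,0)),(Q@np.array([-.045,0,.068])+np.r_[p['t'],0],(255,0,0))):
        u=((proj(cam,X)-o)*f).astype(int); print(n_,u); cv2.circle(im,tuple(int(k) for k in u),4,col,-1)
    out.append(cv2.copyMakeBorder(im,0,600-im.shape[0],0,0,0) if im.shape[0]<600 else im)
im=np.hstack([out[0][:585,200:],out[1][:585]])[:585]
im=np.hstack([out[0][:580,230:510],out[1][:580]]); print(im.shape); cv2.imwrite('pics/s3.png',im[:, :800])
E
```

```text
[0.61713217 0.01984    0.13379126] [[-0.157  0.988  0.   ]
 [ 0.988  0.157 -0.   ]
 [-0.     0.    -1.   ]]
side [319 325]
side [347 256]
side [312 327]
side [459 279]
top [165 266]
top [233 253]
top [143 269]
top [327 342]
(580, 798, 3)
```

View pics/s3.png

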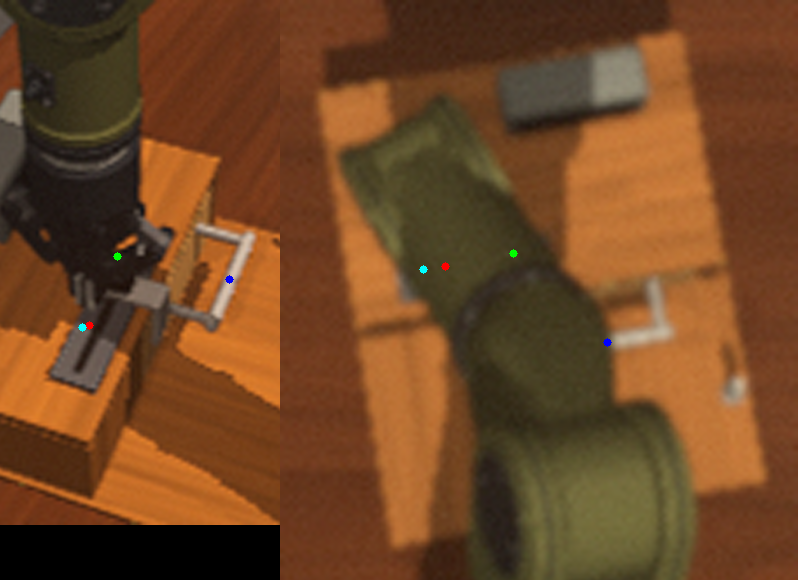

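The red dot, which is the reported tip, lies about 25 px below the visible tip at about (82,298) in the left panel. So the real tips are either higher than reported or offset. I'll check the first view too.

```bash
python3 - <<'E'
from h import *
from rig import r,read_camera
import cv2
def proj(c,X):
    T=np.linalg.inv(c['cam_to_world']);q=T[:3,:3]@X+T[:3,3]; return np.array([c['cx']-c['fx']*q[0]/q[2],c['cy']+c['fy']*q[1]/q[2]])
cam=read_camera('side'); q=np.array([.6295,-.0782,.166])
for dz in(-.011,0,.013,.02,.03): print(dz,((proj(cam,q+[0,0,dz])-(160,110))*3.5).round())
q=np.array([.6171,.0199,.1338])
for dz in(-.011,0,.013,.02,.03): print(dz,((proj(cam,q+[0,0,dz])-(160,110))*3.5).round())
w=read_camera('wrist'); print({k:w[k] for k in w if k!='frame'}); cv2.imwrite('pics/w1.png',w['frame'])
E
```

```text
-0.011 [369. 209.]
0 [369. 199.]
0.013 [369. 188.]
0.02 [369. 182.]
0.03 [369. 173.]
-0.011 [319. 325.]
0 [319. 317.]
0.013 [318. 307.]
0.02 [318. 301.]
0.03 [318. 293.]
{'fx': 297.3186396354542, 'fy': 297.3186396354542, 'cx': 259.42225685923876, 'cy': 194.3090986136733, 'mount': array([[-5.67067824e-04,  9.64364005e-01,  2.64578427e-01,
         6.63769098e-02],
       [ 9.99999597e-01,  3.62545826e-04,  8.21841197e-04,
        -1.17456933e-04],
       [ 6.96632264e-04,  2.64578786e-01, -9.64363822e-01,
        -1.67913190e-01],
       [ 0.00000000e+00,  0.00000000e+00,  0.00000000e+00,
         1.00000000e+00]])}
```

View pics/w1.png

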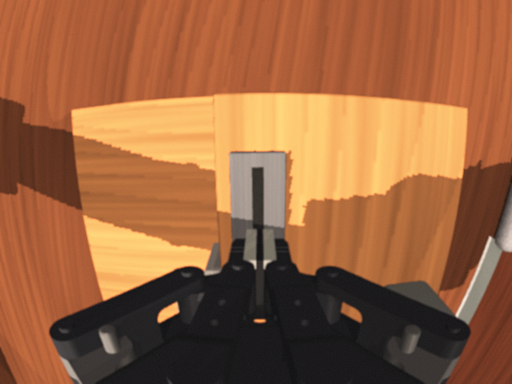

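The wrist view shows the closed fingertips at about (260,232) over the track, whose open end is at (231..285,152). The grip isn't visible ahead of them. I'll check the tip and the camera height numerically.

```bash
python3 - <<'E'
from h import *
from rig import r,read_camera
w=read_camera('wrist'); m=w['mount']; s=r.get_state(); Rm=R.from_quat(s['ee_rot']).as_matrix()
def pw(t):
    q=np.linalg.inv(m)[:3]@np.r_[t,1]; a=np.arctan2(np.hypot(q[0],q[1]),-q[2]); k=np.array([q[0],-q[1]])/max(1e-9,np.hypot(q[0],q[1]))*a*w['fx']; return (k+[w['cx'],w['cy']]).round(1)
for z in(.011,0,-.008,-.014,-.03): print('tip z',z,pw([0,0,z]),pw([.011,0,z]))
yaw=float(p['yaw']);c,n=np.cos(yaw),np.sin(yaw);Q=np.array([[c,-n,0],[n,c,0],[0,0,1]])
for dz in(0,.025):
  for b in([.011,.165,.106],[.049,.165,.106],[0,.205,.098],[.2,.205,.098]):
    X=Q@np.array(b)+np.r_[p['t'],0]; print('track',dz,b,pw(Rm.T@(X-s['tool_pos']-[0,0,dz])))
E
```

```text
tip z 0.011 [259.9 220.3] [259.9 203.9]
tip z 0 [259.9 226.6] [259.9 209.4]
tip z -0.008 [259.9 231.7] [259.9 213.8]
tip z -0.014 [259.9 235.8] [259.9 217.4]
tip z -0.03 [259.9 248.1] [259.9 228.2]
track 0 [0.011, 0.165, 0.106] [227.9 151.1]
track 0 [0.049, 0.165, 0.106] [285.2 150.7]
track 0 [0, 0.205, 0.098] [212.1  92.3]
track 0 [0.2, 0.205, 0.098] [467.6 107. ]
track 0.025 [0.011, 0.165, 0.106] [231.4 147. ]
track 0.025 [0.049, 0.165, 0.106] [282.4 146.7]
track 0.025 [0, 0.205, 0.098] [217.2  94.6]
track 0.025 [0.2, 0.205, 0.098] [450.6 106.5]
```

The track corners fit the reported pose, so the arm pose is right. The visible fingertips sit about 25 mm shorter than described, so they passed above the grip. I'll go back and lower with care.

Call:
play_rows([
  [1, 0, -0.002, -0.02, 0],
  [1, -0.035, 0, 0, 0],
  [1, -0.035, 0, 0, 0],
  [1, -0.033, 0, 0, 0],
  [1, 0, 0, 0.02, 0],
])

```text
clock: 4.72
tool_pos: [0.6348, -0.0937, 0.1366]
ee_rot: [0.654, 0.757, -0.001, 0.006]
ft_force: [1.4, -2.0, -0.5]
finger_gap: 0.003
gripper_force: 0.0
```

Call:
play_rows([
  [1, 0, 0, 0.01, 0],
  [1, 0, 0, 0.01, 0],
  [1, 0, 0, 0, 0],
  [1, 0, 0, 0, 0],
])

```text
clock: 5.05
tool_pos: [0.631, -0.0802, 0.1135]
ee_rot: [0.648, 0.761, 0.0, -0.001]
ft_force: [-0.2, 0.5, -0.2]
finger_gap: 0.001
gripper_force: 0.0
```

```bash
python3 - <<'E'
from h import *
status([30,20,112])
from rig import r,read_camera
import cv2
def proj(c,X):
    T=np.linalg.inv(c['cam_to_world']);q=T[:3,:3]@X+T[:3,3]; return np.array([c['cx']-c['fx']*q[0]/q[2],c['cy']+c['fy']*q[1]/q[2]])
cam=read_camera('side'); q=r.get_state()['tool_pos']
for dz in(-.011,.014): print(dz,((proj(cam,q+[0,0,dz])-(230,140))*7).round())
a=cam['frame'][140:210,230:310]
cv2.imwrite('pics/s4.png',cv2.resize(a,None,fx=7,fy=7,interpolation=2))
E
```

```text
t 5.05 box mm [ 29.4  21.6 113.5] turn err deg -0.20000000000000284 gap 0.0009271575932727085 gf 0.0 F box [-0.1  0.5 -0.2]
tool delta mm [-1.6  0.6  1.5]
q [ 0.3   0.85 -0.46  1.6   0.48  0.81 -0.2 ]
-0.011 [246. 285.]
0.014 [246. 246.]
```

View pics/s4.png

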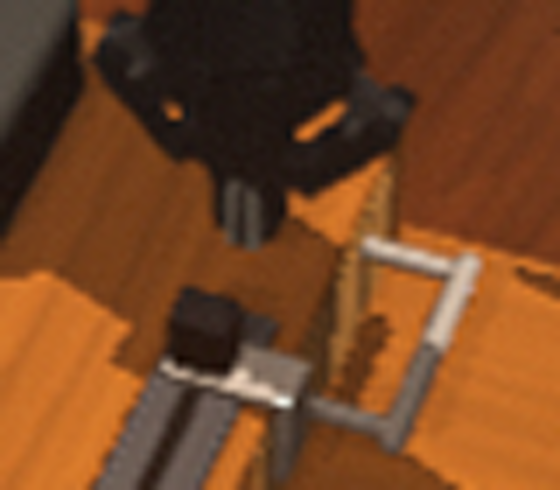

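The tip is at about (243,247), which is 14 mm above the TCP rather than 11 mm below it. The grip is at (205,330). I'll lower 6 mm and push.

Call:
play_rows([
  [1, 0, 0, 0.006, 0],
  [1, 0.01, 0, 0, 0],
  [1, 0.01, 0, 0, 0],
  [1, 0.01, 0, 0, 0],
  [1, 0.01, 0, 0, 0],
])

```text
clock: 5.52
tool_pos: [0.6248, -0.0414, 0.108]
ee_rot: [0.649, 0.761, -0.0, 0.0]
ft_force: [-0.0, -2.0, 0.0]
finger_gap: 0.003
gripper_force: 0.9
```

Call:
play_rows([
  [1, 0.01, 0, 0, 0],
  [1, 0.01, 0, 0, 0],
  [1, 0.01, 0, 0, 0],
  [1, 0.01, 0, 0, 0],
  [1, 0.008, 0, 0, 0],
])

```text
clock: 5.93
tool_pos: [0.617, 0.0061, 0.1079]
ee_rot: [0.649, 0.761, -0.0, -0.0]
ft_force: [-1.9, -1.5, 1.5]
finger_gap: 0.001
gripper_force: 0.9
```

Call:
play_rows([
  [1, 0.005, 0, 0, 0],
  [1, 0.002, 0, 0, 0],
  [1, 0, 0, 0, 0],
  [1, 0, 0, 0, 0],
])

```text
clock: 6.27
tool_pos: [0.6168, 0.012, 0.1078]
ee_rot: [0.649, 0.761, 0.001, 0.0]
ft_force: [-0.2, 0.4, -0.3]
finger_gap: 0.004
gripper_force: 0.0
```

```bash
python3 - <<'E'
from h import *
status([30,119,107])
from rig import r,read_camera
import cv2
a=read_camera('side')['frame'][130:230,220:330]
cv2.imwrite('pics/s5.png',cv2.resize(a,None,fx=5,fy=5,interpolation=2))
E
```

```text
t 6.2667 box mm [ 30.4 114.9 107.8] turn err deg -0.29999999999999716 gap 0.0038846981286684884 gf 0.0 F box [-0.2  0.4 -0.3]
tool delta mm [ 4.1 -0.5  0.8]
q [ 0.15  0.83 -0.44  1.67  0.48  0.75 -0.36]
```

View pics/s5.png

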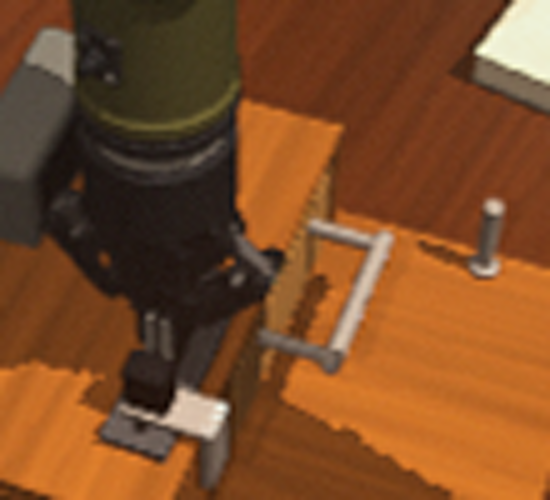

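The catch has moved: the grip is at about (150,380), near the track's open end. I'll push on to the stop, watching the force.

Call:
play_rows([
  [1, 0.002, 0, 0, 0],
  [1, 0.002, 0, 0, 0],
  [1, 0, 0, 0, 0],
  [1, 0, 0, 0, 0],
])

```text
clock: 6.65
tool_pos: [0.616, 0.0155, 0.1078]
ee_rot: [0.649, 0.76, 0.0, 0.0]
ft_force: [0.6, -0.7, -0.8]
finger_gap: 0.002
gripper_force: 0.4
```

Call:
play_rows([
  [1, 0.002, 0, 0, 0],
  [1, 0.001, 0, 0, 0],
  [1, 0, 0, 0, 0],
  [1, 0, 0, 0, 0],
])

```text
clock: 6.98
tool_pos: [0.6158, 0.016, 0.1078]
ee_rot: [0.65, 0.76, -0.001, 0.001]
ft_force: [1.6, -3.9, -1.0]
finger_gap: -0.001
gripper_force: 2.6
```

Call:
play_rows([
  [1, 0.002, 0, 0, 0],
  [1, 0.001, 0, 0, 0],
  [1, 0, 0, 0, 0],
  [1, 0, 0, 0, 0],
])

```text
clock: 7.32
tool_pos: [0.6158, 0.0161, 0.1078]
ee_rot: [0.651, 0.759, -0.002, 0.003]
ft_force: [1.9, -9.6, -0.4]
finger_gap: -0.004
gripper_force: 4.6
```

The catch is at the stop: y has settled and the force is rising. I'll back off and rise, go over the handle gap, and turn 90° so the narrow closed fingers can hook behind the bar.

Call:
play_rows([
  [1, -0.012, 0, 0, 0],
  [1, 0, 0, -0.04, 0],
  [1, 0, 0, -0.04, 0],
  [1, -0.035, -0.016, 0, 0],
  [1, -0.035, -0.016, 0, 0],
])

```text
clock: 7.73
tool_pos: [0.5987, -0.0606, 0.191]
ee_rot: [0.647, 0.763, 0.004, 0.002]
ft_force: [0.8, -2.8, -0.1]
finger_gap: -0.002
gripper_force: 0.0
```

Call:
play_rows([
  [1, -0.035, -0.016, 0, 0],
  [1, 0, 0, 0, 7],
  [1, 0, 0, 0, 7],
  [1, 0, 0, 0, 7],
  [1, 0, 0, 0, 7],
])

```text
clock: 8.15
tool_pos: [0.5856, -0.101, 0.1879]
ee_rot: [0.816, 0.578, 0.001, -0.001]
ft_force: [-0.2, 0.0, -0.1]
finger_gap: 0.003
gripper_force: 0.0
```

Call:
play_rows([
  [1, 0, 0, 0, 7],
  [1, 0, 0, 0, 7],
  [1, 0, 0, 0, 7],
  [1, 0, 0, 0, 7],
  [1, 0, 0, 0, 7],
])

```text
clock: 8.57
tool_pos: [0.5857, -0.1005, 0.1878]
ee_rot: [0.952, 0.307, 0.0, -0.001]
ft_force: [0.2, 0.4, -0.0]
finger_gap: -0.001
gripper_force: 0.0
```

Call:
play_rows([
  [1, 0, 0, 0, 7],
  [1, 0, 0, 0, 7],
  [1, 0, 0, 0, 7],
  [1, 0, 0, 0, 6],
  [1, 0, 0, 0, 0],
])

```text
clock: 8.98
tool_pos: [0.5858, -0.1005, 0.1877]
ee_rot: [0.997, 0.078, -0.0, -0.001]
ft_force: [0.0, 0.4, 0.0]
finger_gap: -0.001
gripper_force: 0.0
```

```bash
python3 - <<'E'
from h import *
status([-19.5,-5,100])
E
```

```text
t 8.9833 box mm [-18.5   8.9 187.7] turn err deg -90.4 gap -0.001234176000424599 gf 0.0 F box [0.1 0.4 0. ]
tool delta mm [-0.9 14.  87.7]
q [ 0.12  0.67 -0.05  1.69  0.04  0.79 -1.36]
```

Call:
play_rows([
  [1, -0.001, 0.014, 0.035, 0],
  [1, 0, 0, 0.035, 0],
  [1, 0, 0, 0.03, 0],
  [1, 0, 0, 0, 0],
  [1, 0, 0, 0, 0],
])

```text
clock: 9.4
tool_pos: [0.5859, -0.1148, 0.0868]
ee_rot: [0.997, 0.08, -0.002, -0.001]
ft_force: [0.2, -0.2, 0.6]
finger_gap: -0.0
gripper_force: 0.0
```

Call:
play_rows([
  [1, 0, 0, 0.01, 0],
  [1, 0, 0, 0.01, 0],
  [1, 0, 0, 0.01, 0],
  [1, 0, 0, 0, 0],
])

```text
clock: 9.73
tool_pos: [0.5861, -0.1152, 0.0566]
ee_rot: [0.997, 0.079, -0.001, -0.0]
ft_force: [0.1, 0.0, -0.4]
finger_gap: -0.004
gripper_force: 0.0
```

Call:
play_rows([
  [1, 0, 0, 0.008, 0],
  [1, 0, 0, 0.008, 0],
  [1, 0, 0, 0, 0],
  [1, 0, 0, 0, 0],
])

```text
clock: 10.07
tool_pos: [0.5866, -0.1155, 0.0413]
ee_rot: [0.997, 0.079, -0.001, -0.0]
ft_force: [-0.6, -0.0, 0.4]
finger_gap: 0.002
gripper_force: 0.0
```

```bash
python3 - <<'E'
from h import *
status([-27.8,-5,42])
E
```

```text
t 10.0667 box mm [-20.1  -6.   41.3] turn err deg -90.3 gap 0.0020481528117368424 gf 0.0 F box [-0.6  0.1  0.4]
tool delta mm [-7.7 -1.  -0.7]
q [ 0.14  0.88 -0.04  1.77  0.07  0.49 -1.36]
```

Now pull slowly to find the contact.

Call:
play_rows([
  [1, -0.004, 0, 0, 0],
  [1, -0.002, 0, 0, 0],
  [1, 0, 0, 0, 0],
  [1, 0, 0, 0, 0],
])

```text
clock: 10.4
tool_pos: [0.581, -0.1167, 0.0421]
ee_rot: [0.997, 0.079, 0.0, 0.0]
ft_force: [0.9, 1.0, -0.0]
finger_gap: -0.003
gripper_force: 0.0
```

Call:
play_rows([
  [1, -0.002, 0, 0, 0],
  [1, 0, 0, 0, 0],
  [1, 0, 0, 0, 0],
])

```text
clock: 10.65
tool_pos: [0.5798, -0.1168, 0.0421]
ee_rot: [0.997, 0.079, 0.001, 0.0]
ft_force: [1.7, 0.9, -0.3]
finger_gap: 0.0
gripper_force: 0.6
```

Call:
play_rows([
  [1, -0.002, 0, 0, 0],
  [1, 0, 0, 0, 0],
  [1, 0, 0, 0, 0],
])

```text
clock: 10.9
tool_pos: [0.5787, -0.1169, 0.0421]
ee_rot: [0.997, 0.079, 0.002, 0.0]
ft_force: [4.2, 0.4, -0.7]
finger_gap: 0.003
gripper_force: 2.0
```

```bash
python3 - <<'E'
from h import *
status([-125.8,-5,42])
E
```

```text
t 10.9 box mm [-28.2  -6.2  42.1] turn err deg -90.3 gap 0.002756875491608528 gf 1.9513675197958946 F box [ 4.3 -0.3 -0.7]
tool delta mm [-97.6  -0.7  -0.2]
q [ 0.14  0.87 -0.04  1.8   0.07  0.47 -1.35]
```

Contact came at x = -28, where predicted, with about 4 N. I'll pull.

Call:
play_rows([
  [1, -0.005, 0, 0, 0],
  [1, -0.008, 0, 0, 0],
  [1, -0.008, 0, 0, 0],
  [1, -0.008, 0, 0, 0],
  [1, -0.008, 0, 0, 0],
])

```text
clock: 11.32
tool_pos: [0.5436, -0.1228, 0.0423]
ee_rot: [0.997, 0.079, 0.003, 0.0]
ft_force: [6.7, 0.6, -1.7]
finger_gap: -0.002
gripper_force: 3.1
```

Call:
play_rows([
  [1, -0.008, 0, 0, 0],
  [1, -0.008, 0, 0, 0],
  [1, -0.008, 0, 0, 0],
  [1, -0.008, 0, 0, 0],
  [1, -0.008, 0, 0, 0],
])

```text
clock: 11.73
tool_pos: [0.5064, -0.129, 0.0425]
ee_rot: [0.997, 0.079, 0.005, 0.001]
ft_force: [9.6, 1.2, -2.5]
finger_gap: 0.0
gripper_force: 4.3
```

Call:
play_rows([
  [1, -0.008, 0, 0, 0],
  [1, -0.006, 0, 0, 0],
  [1, -0.003, 0, 0, 0],
  [1, 0, 0, 0, 0],
  [1, 0, 0, 0, 0],
])

```text
clock: 12.15
tool_pos: [0.4899, -0.1317, 0.0425]
ee_rot: [0.997, 0.079, 0.005, 0.001]
ft_force: [10.1, 0.9, -2.6]
finger_gap: -0.002
gripper_force: 4.0
```

```bash
python3 - <<'E'
from h import *
status([-125.8,-6,42])
from rig import r,read_camera
import cv2
# pin in side view: grey (low saturation) pixels near the expected pin; and steel bar
def proj(c,X):
    T=np.linalg.inv(c['cam_to_world']);q=T[:3,:3]@X+T[:3,3]; return np.array([c['cx']-c['fx']*q[0]/q[2],c['cy']+c['fy']*q[1]/q[2]])
yaw=float(p['yaw']);co,n=np.cos(yaw),np.sin(yaw);Q=np.array([[co,-n,0],[n,co,0],[0,0,1]]);o=np.r_[p['t'],0]
for k in('side','top'):
    c=read_camera(k); im=c['frame']; cv2.imwrite(f'pics/{k}_end.png',im)
    g=((cv2.cvtColor(im,cv2.COLOR_BGR2HSV)[...,1]<70)&(im.max(2)>60)).astype(np.uint8)
    N,L,S,Ce=cv2.connectedComponentsWithStats(g)
    for nm,X in dict(pintop=[-.098,-.1,.068],barL=[-.143,.052,.074],barR=[-.143,-.052,.074],grip=[.03,.14,.143],plate=[.005,.14,.112]).items():
        u=proj(c,Q@np.array(X)+o); d=np.hypot(*(Ce[1:]-u).T); i=1+d.argsort()[:2]
        print(k,nm,u.round(1),[(S[j].tolist(),Ce[j].round(1).tolist()) for j in i], im[int(u[1]+.5),int(u[0]+.5)])
E
```

```text
t 12.15 box mm [-118.1   -6.4   42.5] turn err deg -90.2 gap -0.0019745325552782277 gf 4.039989709854126 F box [10.1 -0.8 -2.6]
tool delta mm [-7.7 -0.3  0.5]
q [ 0.19  0.81 -0.04  2.06  0.09  0.26 -1.33]
side pintop [318.1 170.8] [([316, 180, 3, 1, 3], [317.0, 180.0]), ([315, 159, 21, 6, 37], [326.3, 162.1])] [18 21 36]
side barL [319.1 212.2] [([302, 185, 25, 28, 114], [317.8, 200.9]), ([312, 182, 9, 11, 45], [315.8, 187.0])] [ 37  99 182]
side barR [328.6 185.1] [([316, 180, 3, 1, 3], [317.0, 180.0]), ([312, 182, 9, 11, 45], [315.8, 187.0])] [ 36 105 190]
side grip [249.2 203.6] [([248, 197, 5, 5, 14], [250.5, 199.4]), ([241, 202, 24, 19, 184], [254.0, 213.1])] [32 38 54]
side plate [258.2 213.1] [([241, 202, 24, 19, 184], [254.0, 213.1]), ([262, 221, 2, 4, 4], [262.8, 222.5])] [173 194 219]
top pintop [296.4 210.4] [([295, 210, 2, 4, 7], [295.4, 211.3]), ([251, 187, 32, 15, 282], [266.5, 193.9])] [137 160 182]
top barL [258.6 229. ] [([251, 187, 32, 15, 282], [266.5, 193.9]), ([295, 210, 2, 4, 7], [295.4, 211.3])] [ 58 104 109]
top barR [286.1 224.2] [([295, 210, 2, 4, 7], [295.4, 211.3]), ([251, 187, 32, 15, 282], [266.5, 193.9])] [37 70 76]
top grip [226.9 184.8] [([222, 183, 17, 15, 96], [228.4, 190.0]), ([229, 181, 11, 4, 26], [233.7, 182.3])] [31 37 51]
top plate [228.4 192.7] [([222, 183, 17, 15, 96], [228.4, 190.0]), ([229, 181, 11, 4, 26], [233.7, 182.3])] [168 189 202]
```

Call:
play_rows([
  [1, -0.004, 0, 0, 0],
  [1, -0.003, 0, 0, 0],
  [1, -0.001, 0, 0, 0],
  [1, 0, 0, 0, 0],
  [1, 0, 0, 0, 0],
])

```text
clock: 12.67
tool_pos: [0.4828, -0.133, 0.0426]
ee_rot: [0.997, 0.079, 0.006, 0.001]
ft_force: [9.5, 1.3, -2.9]
finger_gap: 0.0
gripper_force: 4.3
```

```bash
python3 - <<'E'
from h import *
status([-125.8,-6,42])
from rig import r,read_camera
import cv2
from scipy.ndimage import label
yaw=float(p['yaw']);co,n=np.cos(yaw),np.sin(yaw);Q=np.array([[co,-n],[n,co]])
c=read_camera('side'); im=c['frame']; 
g=((cv2.cvtColor(im,cv2.COLOR_BGR2HSV)[...,1]<90)).astype(np.uint8)
# print box coords (z=74 plane) of steel pixels around the left bar end
ys,xs=np.nonzero(g); 
B=np.array([(cast(c,x,y,.074)-p['t'])@Q*1000 for x,y in zip(xs,ys) if 240<x<400 and 130<y<260])
m=(B[:,0]<-120)&(B[:,0]>-175)&(B[:,1]>25)&(B[:,1]<65); print(B[m][np.argsort(B[m][:,1])].round(0).tolist())
# pin: steel pixels cast into plane y=-100 of the box
for k in('side','top'):
    c=read_camera(k); im=c['frame']; g=cv2.cvtColor(im,cv2.COLOR_BGR2HSV)[...,1]<110
    out=[]
    for y,x in zip(*np.nonzero(g)):
        o,d=ray(c,x,y); ob=np.r_[Q.T@(o[:2]-p['t']),o[2]]; db=np.r_[Q.T@d[:2],d[2]]
        X=ob+db*(-.1-ob[1])/db[1] if k=='side' else ob+db*(.068-ob[2])/db[2]
        if abs(X[0]+.098)<.02 and .008<X[2]<.08 and abs(X[1]+.1)<.02: out.append((X*1000).round().tolist())
    print(k,out)
E
```

```text
t 12.6667 box mm [-125.4   -6.4   42.6] turn err deg -90.2 gap 0.0002929547942354435 gf 4.260400235652924 F box [ 9.6 -0.3 -2.9]
tool delta mm [-0.4 -0.4  0.6]
q [ 0.2   0.81 -0.03  2.08  0.1   0.24 -1.33]
[[-144.0, 25.0], [-141.0, 26.0], [-139.0, 27.0], [-145.0, 29.0], [-142.0, 30.0], [-140.0, 31.0], [-146.0, 32.0], [-143.0, 33.0], [-141.0, 34.0], [-138.0, 35.0], [-147.0, 35.0], [-144.0, 36.0], [-142.0, 37.0], [-139.0, 38.0], [-145.0, 40.0], [-142.0, 41.0], [-140.0, 42.0], [-137.0, 43.0], [-146.0, 43.0], [-135.0, 44.0], [-143.0, 44.0], [-123.0, 44.0], [-132.0, 45.0], [-141.0, 45.0], [-121.0, 45.0], [-129.0, 46.0], [-138.0, 46.0], [-147.0, 46.0], [-127.0, 47.0], [-136.0, 47.0], [-144.0, 47.0], [-124.0, 48.0], [-133.0, 48.0], [-142.0, 48.0], [-122.0, 49.0], [-130.0, 49.0], [-139.0, 49.0], [-128.0, 50.0], [-137.0, 50.0], [-145.0, 51.0], [-125.0, 51.0], [-134.0, 51.0], [-143.0, 52.0], [-122.0, 52.0], [-131.0, 52.0], [-140.0, 53.0], [-137.0, 54.0], [-146.0, 54.0], [-144.0, 55.0], [-141.0, 56.0], [-144.0, 58.0]]
side [[-81.0, -100.0, 79.0], [-93.0, -100.0, 79.0], [-82.0, -100.0, 70.0], [-
[... 1454 characters left out ...]
0.0, 11.0], [-118.0, -100.0, 12.0]]
top [[-92.0, -96.0, 68.0], [-93.0, -99.0, 68.0], [-93.0, -103.0, 68.0], [-93.0, -80.0, 68.0], [-95.0, -91.0, 68.0], [-96.0, -95.0, 68.0], [-96.0, -99.0, 68.0], [-97.0, -102.0, 68.0], [-97.0, -83.0, 68.0], [-98.0, -87.0, 68.0], [-99.0, -91.0, 68.0], [-99.0, -94.0, 68.0], [-100.0, -98.0, 68.0], [-101.0, -102.0, 68.0], [-101.0, -82.0, 68.0], [-102.0, -86.0, 68.0], [-102.0, -90.0, 68.0], [-103.0, -94.0, 68.0], [-104.0, -97.0, 68.0], [-104.0, -101.0, 68.0], [-105.0, -82.0, 68.0], [-106.0, -86.0, 68.0], [-106.0, -89.0, 68.0], [-107.0, -93.0, 68.0], [-107.0, -97.0, 68.0], [-108.0, -100.0, 68.0], [-109.0, -85.0, 68.0], [-110.0, -89.0, 68.0], [-110.0, -92.0, 68.0]]
```

The bar centre measures about -143 mm, so the face is at about -98, level with the pin at about -98. The catch is open and the fingers hold about 10 N, so I'm handing in.

```bash
python3 -c "
from rig import r
print(r.hand_in())"
```

```text
the job is handed in; nothing more can be done
None
```

I slid the catch to its open end and pulled the drawer until its face measured level with the pin (both about 98 mm out). I handed in with the fingers still hooked behind the handle, pulling about 10 N; the hand-in returned no verdict.

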